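# Snap the heel pad onto the bench shoe stand

### The job

Refit the grey heel pad on the shoe stand: pick it up, set it squarely over the stand's two spring hooks and push it straight down with a steady, gentle hand until both hooks have clicked over its ends and it sits fully home on the stand. Press no harder than 28 N on the stand at any moment, let go of the pad, and leave the other things on the bench where they are.

Things in the scene. Friction and masses are not known exactly. Their poses are not given: they have to be found in the camera images.
- pad_center (a point): Centre, half-way up, of the loose heel pad: grey plastic block with a thin black rubber top, 92 mm (its x) by 44 (its y) by 28 high (z up), 80 to 170 g, lying flat on the bench, right side up. Grasp it from above across the 44 mm width at mid-length. The same when turned by half a turn. Two through windows, 18 mm (x) by 20.5 (y), span x = 18 to 36 mm and -36 to -18 mm.
- pad_under (a point): Centre of the pad's underside, 14 mm below pad_center; same axes. When the pad is home it lies on the stand's upright axis, its x along the stand's x (either way round). Play of the pad there: 1 mm along x, 1.75 mm along y.
- bar_p (a point): Top centre of the pad's +x end bar, 41 mm from the pad's middle, 14 mm above its underside: 10 mm thick (x), lower than the rest of the pad, beyond the window. A hook of the stand comes up through the window, is bent inward by this bar and springs back over its top.
- bar_n (a point): The same for the end bar at the pad's -x end.
- stand: Fixed dark cast-iron shoe stand; origin at the centre of its foot's underside, on the bench; z up, x along the line of its two hooks. Foot 150 x 120 x 12 mm. Its head, centred over the origin, is set on a steel post anywhere from 82 to 118 mm up (level of the underside of a pad that is home); this height is NOT measured: find it by touch or camera. It does not move when pressed.
- hook_a (a joint): Inward bend of the steel spring hook at the stand's +x end, rad: 0 upright (free, or clicked over the pad), 0.09 to 0.14 while an end bar pushes it in. Hook at x = 32.5 mm, 17 mm wide (y), 5 mm thick; tip 27 mm above the home level, 13 mm wide. Its barb faces outward: ramp from x = 34 mm near the tip to a round nose at 39 mm; flat underside 14 mm above the home level.
- hook_b (a joint): The same for the hook at the stand's -x end (x = -32.5 mm). Pressing the pad straight down: 4 to 14 N on the ramps (most about 18 mm above home), then about 3 N of rubbing while both hooks are bent in, then near home the force drops or reverses as both spring out over the end bars (the click); beyond that only the lift plate resists.
- lift_plate (a joint): Aluminium plate 48 x 34 mm on the head under the pad's middle, spring-loaded: m pressed down. 0 = free, standing 1 mm above the home level; about 0.001 with the pad clicked and held down by both hooks (the spring, 4 N per mm from 1.2 N, then pushes it up against the barbs); 0.005 = bottomed on the rigid head at some 21 N.
- pad: The whole heel pad; origin at pad_under.
- heel_block: Bystander: solid black rubber block with a cork top, no windows, 75 x 55 x 32 mm, origin under its centre.
- glue_jar: Bystander: amber glass jar, 68 mm across, 85 mm high, origin under its centre.
- last: Bystander: wooden shoe last, 150 mm long, heel 88 mm high, origin at its underside.
- nail_tin: Bystander: steel nail bowl, 84 mm across, 45 mm high, origin under its centre.
- hammer: Bystander: hammer with wooden handle, 260 mm long, lying on the bench.
- awl: Bystander: awl with wooden handle, 170 mm long, lying on the bench.
- brush: Bystander: brush, 200 mm long, lying on the bench.
Not all that is in view belongs to the job. What is shaped like the pad but blue is not meant.

How it is judged:
On the way, in this order (a step that is already met when the one before it is completed fails the run):
1. the pad is picked up off the bench (height (world z) of pad_under above 0.04 m), for 0.1 s.
2. the pad is squarely over the hooks, not yet pressed onto the lift plate (horizontal distance between pad_under and stand below 0.008 m and angle between the x axis of pad_under and the x axis of stand, either way round below 0.15 rad and z of pad_under in the frame of stand above 0.085 m and value of joint lift_plate below 0.0006 m), for 0.05 s.
At the end, for the whole second after the job is handed in: Pad held on the lift plate (pressed in 0.5 to 2.5 mm), 78 to 122 mm up, by both hooks, upright over its end bars (bend under 0.04 rad); level (tilt under 0.04 rad), centred on the stand within 4 mm, lined up within 0.12 rad, at rest, released (horizontal distance between pad_under and stand below 0.004 m and angle between the x axis of pad_under and the x axis of stand, either way round below 0.12 rad and value of joint lift_plate between 0.0005 and 0.0025 m and z of pad_under in the frame of stand between 0.078 and 0.122 m and angle between pad_under's own z axis and vertical below 0.04 rad and value of joint each of hook_a, hook_b below 0.04 rad and linear speed of pad below 0.02 m/s); the robot touches nothing.
It fails at once if more than 28 N is put on the stand (contact force between stand and anything else above 28 N).
It fails at once if a bystander on the bench is moved by more than 30 mm (distance of any of heel_block, glue_jar, last, nail_tin, hammer, awl, brush from where it was at the start of the episode above 0.03 m).
It also fails if it takes over 54 s, if anything falls off the work surface, if the arm or the gripper's body presses on something with over 40 N, if the wrist force passes 120 N, or if a joint passes its speed limit or range.

### The arm

A 6-joint arm with a two-finger parallel gripper is mounted at the origin on the work surface. World frame = base frame: x ahead of the robot, y to its left, z up, the work surface at z = 0. Lengths are in m, angles in rad, forces in N, time in s.
With the tool pointing down it reaches from about 0.35 to 0.875 m from the base axis. Payload 4.2 kg.
Tool frame: the origin (TCP) lies between the finger pads; the fingertips stand 25 mm ahead of it and the grasp point (between the pads) lies 6 mm ahead of it; x points along the fingers, y is the direction in which the jaws open and shut, and the axes are right-handed (so a half turn about x gives the same grasp; the last joint's range is limited). The gripper opens to 87 mm and grips with 3 to 60 N. Pads are 19 mm wide; open, the fingers measure 117 mm over their backs; the gripper's body (75 mm by 190 mm) begins 51 mm behind the grasp point.
Start: joints at [-1.057, 0.385, 0.008, 0, -1.194, -0.259], TCP at [0.158, -0.605, 0.227] pointing down, gripper open.
Joint ranges: [-3.14, 3.14], [-1.21, 2.06], [-1.07, 1.41], [-3.16, 2.05], [-2.99, -0.16], [-3.1, 3.1]. Speed limits (rad/s): [2.79, 2.79, 3.14, 3.14, 3.14, 3.14].

### API

Orientations are given as [roll, pitch, yaw] about the fixed x, y, z axes, in that order (R = Rz(yaw) Ry(pitch) Rx(roll)).
In Python, from plant import manip, vision gives the robot as it stands.
- The arm moves only by the tool apply_moves, never from a script. Its argument "targets" is a list of rows, each a list of 3 entries, a list of its own where there are three numbers: the turn, a rotation vector about the tool's x, y, z in degrees, then the shift along the tool's x, y, z in m, then the closure, from -1 (fully open) to 1 (shut). A call has 1 to 12 rows; each row is the pose to reach, as a shift and turn from the pose measured when the call began, along the tool's axes at that moment; what a row does not reach only later rows make up. A row lasts 1/10 s, in which the tool goes at most 50 mm and 8.59 degrees, less where a joint would pass 70% of its speed; a pose out of reach is approached as far as the arm can. A call with a gripper value outside its range is refused whole. The fingers move at their own pace and stop on an object; "grip_force" is the grip in N (left out, the last holds). Time passes only in rows, so rows that repeat a pose let the fingers close. It gives the time, the measured TCP pose, the force and the opening at its end, in the units of the state.
- manip.read_state(): the state, without advancing time (a new reading comes with each control period).
- vision.capture(name): name is "scene" or "top" or "wrist"; returns (picture, depth): 420x560x3 uint8, red, green, blue; 420x560 float32, m along the optical axis (not along the pixel's ray), 0 where there is no reading.
- vision.camera_info(name): a dict with "vfov" (degrees; the focal length in pixels is half the picture's height over the tangent of half this angle, whatever the lens; pixels are square), "cx", "cy" (the principal point, pixels), "extrinsics" (4x4, takes a point from world to camera coordinates); the wrist camera has in their place "hand_eye" (4x4, takes a point from camera to tool coordinates, whose origin is the TCP and whose axes are the tool frame's). Camera axes: x right, y down, z forward; pixel columns grow to the right and rows downward; lengths in m; the calibration is good to about 2 mm. A picture is of the moment at which its call begins: read the wrist's pose just before it. camera_info takes no time and is no camera call.
- manip.job_done(): hands the job in, once; it reports no verdict.
The state is a dict: "time_s": time; "joint_positions": joint angles; "qvel": joint speeds; "joint_torque": joint torques, N m; "ee_pos": TCP position; "ee_rot": TCP orientation; "ft_force": force on the tool from outside, world axes, zero at the start; "torque": the same for the moment, N m; "width": finger opening in m.
Only numpy, scipy, OpenCV 4.12 (cv2) and the standard library are available. Lean on these libraries where they do the work, as an engineer would, in place of code of your own. Each camera call takes 0.05 s, during which the arm holds its last target. There are 200 camera calls.

## Working session

There is one attempt and no reset: what is moved stays moved. The work goes in short steps, Python scripts to look and compute and a tool call to move; the robot and the scene stay as the last step left them, time stands still between calls to the robot, and variables do not carry over. Pictures are saved under pics/ and viewed, about 8 in all and at most 12, crops included, and the job is handed in when it is done.

Besides the shell and the picture viewer there is one more tool, called after "Request:" as name([rows], argument=value, ...), one row to a line, values as JSON. apply_moves: Moves the arm, as the interface text tells. Its arguments: {"type":"object","properties":{"targets":{"type":"array","items":{"type":"array"}},"grip_force":{"type":"number"}},"required":["targets"]}

```bash
ls; mkdir -p pics
cat > h.py <<'E'
import numpy as np, cv2
from scipy.spatial.transform import Rotation as R
from plant import manip, vision
def K(n):
    i=vision.camera_info(n); return 210/np.tan(np.radians(i['vfov'])/2),i['cx'],i['cy'],i
def tool(s=None):
    s=s or manip.read_state(); T=np.eye(4); T[:3,:3]=R.from_euler('xyz',s['ee_rot']).as_matrix(); T[:3,3]=s['ee_pos']; return T
def cloud(n,d,T=None):
    f,cx,cy,i=K(n); v,u=np.mgrid[:420,:560]
    p=np.stack([(u-cx)/f*d,(v-cy)/f*d,d,np.ones_like(d)],-1)
    M=(T@np.array(i['hand_eye'])) if n=='wrist' else np.linalg.inv(np.array(i['extrinsics']))
    P=(p@M.T)[...,:3]; P[d<=0]=np.nan; return P
def snap(n,tag):
    T=tool(); im,d=vision.capture(n); P=cloud(n,d,T); cv2.imwrite(f'pics/{tag}.png',im[...,::-1]); np.savez(f'{tag}.npz',im=im,d=d,P=P,T=T); return im,d,P
E
python3 - <<'E'
from h import *
print(manip.read_state())
a=[snap(n,n+'0')[0] for n in('scene','top')]
for n in('scene','top'):print(n,{k:(np.round(v,3).tolist() if k!='lens' else v) if not isinstance(v,(str,dict)) else v for k,v in vision.camera_info(n).items()})
cv2.imwrite('pics/both.png',cv2.resize(np.vstack(a),(560,600) if 0 else (560,840))[...,::-1])
E
```

```text
pics
{'time_s': 0.0, 'joint_positions': array([-1.05741411e+00,  3.85531809e-01,  6.63304368e-03, -4.96637267e-04,
       -1.19395658e+00, -2.58598763e-01]), 'qvel': array([-0.00026231, -0.00033496, -0.00081864, -0.00193559,  0.00010702,
        0.00012385]), 'joint_torque': array([ 6.57343990e-04, -3.90660954e+01,  1.87407303e+01,  4.21991542e+00,
        1.11182863e-02, -1.78996825e-04]), 'ee_pos': array([ 0.15739648, -0.60425752,  0.22587768]), 'ee_rot': array([1.60894773, 1.5686862 , 1.86354796]), 'ft_force': array([ 0.63299601,  0.31284862, -0.30488425]), 'torque': array([0.01378445, 0.00031305, 0.0272653 ]), 'width': 0.0867603989173282}
scene {'vfov': 43.111, 'cx': 277.748, 'cy': 212.609, 'extrinsics': [[0.884, 0.468, -0.013, -0.483], [0.399, -0.766, -0.504, -0.19], [-0.246, 0.44, -0.864, 1.596], [0.0, 0.0, 0.0, 1.0]]}
top {'vfov': 47.102, 'cx': 280.294, 'cy': 207.155, 'extrinsics': [[-0.029, -1.0, 0.003, 0.005], [-0.986, 0.028, -0.165, 0.542], [0.165, -0.008, -0.986, 1.179], [0.0, 0.0, 0.0, 1.0]]}
```

View pics/top0.png

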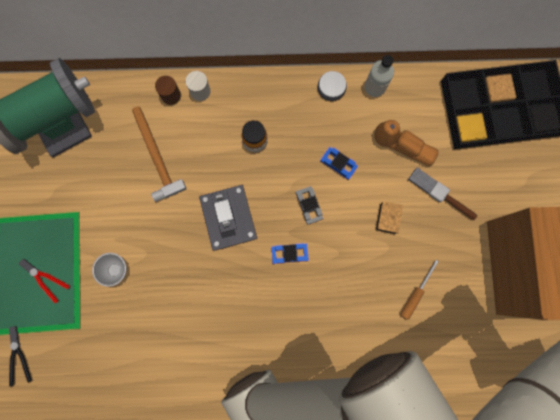

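View pics/scene0.png

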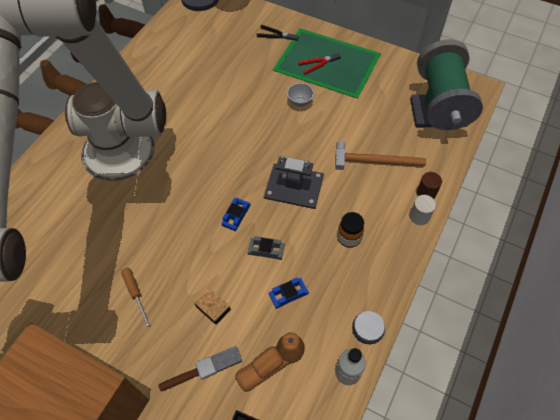

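Top view: the stand is at about (228,217) and the grey pad at (309,205). The blue decoys are at (339,163) and (290,254). Next I measure the pad and stand from depth.

Run:
```python
from h import *
print({k:v for k,v in vision.camera_info('wrist').items()}, [k for k in vision.camera_info('top')])
for n,bx in(('top',dict(pad=(290,185,330,228),stand=(198,180,262,252))),('scene',dict(pad=(243,230,292,265),stand=(262,150,328,212)))):
    Z=np.load(n+'0.npz');P=Z['P']
    for k,(a,b,c,d) in bx.items():
        p=P[b:d,a:c].reshape(-1,3)
        p=p[np.isfinite(p[:,2])]
        for lo,hi in ((.005,.02),(.02,.035),(.035,.08),(.08,.1),(.1,.115),(.115,.16)):
            q=p[(p[:,2]>lo)&(p[:,2]<hi)]
            if len(q)>15:
                r=cv2.minAreaRect(q[:,:2].astype(np.float32)*1000)
                print(n,k,lo,hi,len(q),q.mean(0).round(4),'med z',np.median(q[:,2]).round(4),np.round(r[0],1),np.round(r[1],1),round(r[2],1))
```

```text
{'vfov': 59.45347413123795, 'cx': 282.1715281810618, 'cy': 211.8950124004734, 'hand_eye': array([[ 1.05564769e-03, -2.60348482e-01,  9.65514140e-01,
        -1.58557526e-01],
       [ 9.99999189e-01, -4.13232124e-04, -1.20477903e-03,
         2.03882789e-04],
       [ 7.12643849e-04,  9.65514628e-01,  2.60347834e-01,
        -7.28999170e-02],
       [ 0.00000000e+00,  0.00000000e+00,  0.00000000e+00,
         1.00000000e+00]])} ['vfov', 'cx', 'cy', 'extrinsics']
top pad 0.005 0.02 203 [ 0.5495 -0.0866  0.0121] med z 0.013 [552.3 -89.4] [107.8 104.2] 0.3
top pad 0.02 0.035 381 [ 0.5507 -0.0864  0.0285] med z 0.0286 [549.5 -87.2] [84.5 44.6] 17.8
top stand 0.005 0.02 2037 [0.5196 0.1228 0.0123] med z 0.0123 [532.8 123. ] [166.4 185.9] 88.7
top stand 0.1 0.115 535 [0.5237 0.1256 0.1092] med z 0.1094 [525.6 126.9] [96.2 38.3] 13.7
top stand 0.115 0.16 91 [0.5255 0.1266 0.1275] med z 0.1278 [525.6 127.8] [77.5 29.7] 5.5
scene pad 0.005 0.02 244 [ 0.5614 -0.0918  0.0125] med z 0.0129 [557.1 -81.6] [127.4  97.5] 29.8
scene pad 0.02 0.035 363 [ 0.5568 -0.0884  0.0273] med z 0.0273 [556.2 -88.5] [73.2 47.9] 17.8
scene stand 0.005 0.02 1453 [0.5375 0.1141 0.0113] med z 0.0112 [520.1 143.3] [175.4 209.8] 30.6
scene stand 0.02 0.035 53 [0.5358 0.1132 0.0266] med z 0.0268 [533.4 109.6] [72.7 31.5] 60.9
scene stand 0.035 0.08 199 [0.5324 0.1157 0.0554] med z 0.0551 [526.5 120.1] [55. 31.] 14.6
scene stand 0.08 0.1 44 [0.5424 0.1146 0.0951] med z 0.0973 [538.7 112.9] [99.7 37.2] 36.2
scene stand 0.1 0.115 397 [0.532  0.1224 0.1075] med z 0.1075 [530.6 126.1] [96.2 43.1] 14.5
scene stand 0.115 0.16 67 [0.5313 0.1233 0.127 ] med z 0.1283 [531.2 123.8] [78.3 29.6] 10.1
```

```bash
cat >> h.py <<'E'
def goal(p,ang):
    """tool down at p, jaws (tool y) along world angle ang deg, nearest half turn"""
    T=tool(); x=np.array([0,0,-1.]); a=np.radians(ang); y=np.array([np.cos(a),np.sin(a),0])
    if y@T[:3,1]<0:y=-y
    G=np.stack([x,y,np.cross(x,y)],1)
    print('turn',R.from_matrix(T[:3,:3].T@G).as_rotvec(degrees=True).round(2),'shift',(T[:3,:3].T@(np.array(p)-T[:3,3])).round(4))
E
python3 - <<'E'
from h import *
print(tool().round(3)); goal((.553,-.087,.17),107.8)
E
```

```text
[[-0.001 -0.252  0.968  0.157]
 [ 0.002  0.968  0.252 -0.604]
 [-1.     0.002 -0.     0.226]
 [ 0.     0.     0.     1.   ]]
turn [-3.21 -0.   -0.11] shift [0.0567 0.4009 0.5132]
```

Request:
apply_moves([
  [[0, 0, 0], [0, 0.05, 0.02], -1],
  [[0, 0, 0], [0, 0.095, 0.045], -1],
  [[0, 0, 0], [0, 0.14, 0.07], -1],
  [[0, 0, 0], [0, 0.18, 0.1], -1],
  [[0, 0, 0], [0, 0.21, 0.14], -1],
  [[0, 0, 0], [0, 0.24, 0.18], -1],
  [[0, 0, 0], [0, 0.27, 0.22], -1],
  [[0, 0, 0], [0, 0.3, 0.26], -1],
  [[-1, 0, 0], [0.01, 0.32, 0.3], -1],
  [[-2, 0, 0], [0.02, 0.34, 0.345], -1],
  [[-3.2, 0, 0], [0.035, 0.36, 0.39], -1],
  [[-3.2, 0, 0], [0.05, 0.38, 0.435], -1],
])

```text
time_s: 1.3
ee_pos: [0.4796, -0.1285, 0.1779]
ee_rot: [1.325, 1.569, 1.636]
ft_force: [0.5, -1.2, -0.5]
width: 0.0868
```

Request:
apply_moves([
  [[0, 0, 0], [0, 0.02, 0.045], -1],
  [[0, 0, 0], [0, 0.03, 0.085], -1],
  [[0, 0, 0], [0, 0.03, 0.085], -1],
])

```text
time_s: 1.6
ee_pos: [0.555, -0.0712, 0.1768]
ee_rot: [0.912, 1.569, 1.228]
ft_force: [-1.0, 0.2, -0.8]
width: 0.0872
```

Run:
```python
from h import *
print(manip.read_state()['time_s'],tool().round(3)); goal((.553,-.087,.17),107.8)
im,d,P=snap('wrist','w1')
m=np.isfinite(P[...,2])&(P[...,2]>.022)&(P[...,2]<.04)&(np.hypot(P[...,0]-.553,P[...,1]+.087)<.07)
q=P[m];print(len(q),np.median(q[:,2]));r=cv2.minAreaRect((q[:,:2]*1000).astype(np.float32));print(r)
```

```text
1.6 [[ 0.001 -0.311  0.951  0.555]
 [ 0.002  0.951  0.311 -0.071]
 [-1.     0.001  0.001  0.177]
 [ 0.     0.     0.     1.   ]]
turn [ 0.29  0.06 -0.07] shift [ 0.0068 -0.0144 -0.0068]
3320 0.02885250876035836
((551.8023071289062, -86.36371612548828), (72.37773132324219, 44.004215240478516), 17.435623168945312)
```

View pics/w1.png

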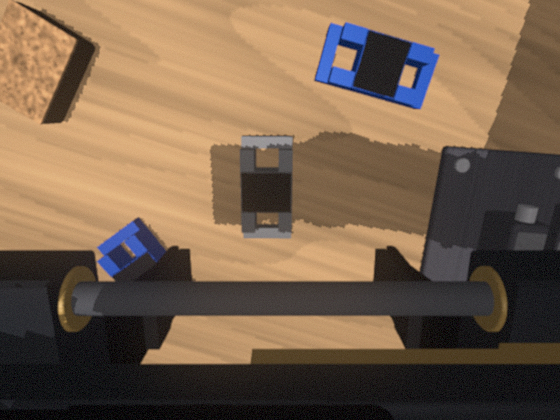

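Wrist view: the grey pad is at (267,187), with a measured top of 72×44 mm at 17.4°, as it should be. I'll look at the stand closely before grasping.

Request:
apply_moves([
  [[0, 0, 0], [-0.04, 0.01, -0.01], -1],
  [[0, 0, 0], [-0.08, 0.04, -0.03], -1],
  [[0, 0, 0], [-0.08, 0.08, -0.05], -1],
  [[0, 0, 0], [-0.08, 0.12, -0.07], -1],
  [[2, 0, 0], [-0.08, 0.16, -0.085], -1],
  [[4, 0, 0], [-0.08, 0.19, -0.09], -1],
  [[4, 0, 0], [-0.08, 0.19, -0.09], -1],
  [[4, 0, 0], [-0.08, 0.19, -0.09], -1],
])

```text
time_s: 2.45
ee_pos: [0.4074, 0.0798, 0.2574]
ee_rot: [2.04, 1.568, 2.285]
ft_force: [-0.6, -1.1, -0.1]
width: 0.0868
```

Run:
```python
from h import *
print(manip.read_state()['time_s'],tool().round(3)); goal((.553,-.087,.17),107.8)
im,d,P=snap('wrist','w2')
z=P[...,2]; c=np.hypot(P[...,0]-.528,P[...,1]-.125)
for lo,hi,rr in((.008,.016,.105),(.08,.1,.07),(.1,.105,.07),(.105,.113,.07),(.113,.13,.07),(.13,.145,.07)):
    q=P[np.isfinite(z)&(z>lo)&(z<hi)&(c<rr)]
    if len(q)>10:
        r=cv2.minAreaRect((q[:,:2]*1000).astype(np.float32));print(lo,hi,len(q),np.median(q,axis=0).round(4),np.round(r[0],1),np.round(r[1],1),round(r[2],2))
print(np.histogram(z[np.isfinite(z)&(c<.07)],np.arange(.09,.142,.002)))
```

```text
2.45 [[-0.002 -0.243  0.97   0.407]
 [ 0.002  0.97   0.243  0.08 ]
 [-1.     0.002 -0.001  0.257]
 [ 0.     0.     0.     1.   ]]
turn [-3.74 -0.06 -0.14] shift [ 0.0868 -0.1974  0.1008]
0.008 0.016 6482 [0.4912 0.1152 0.0125] [524.9 126.8] [149.1 120.1] 13.89
0.08 0.1 35 [0.4798 0.1145 0.0991] [479.4 115.8] [ 0.9 36.8] 13.61
0.105 0.113 1212 [0.5258 0.1265 0.1118] [526.5 127.1] [39.6 38. ] 13.77
0.113 0.13 76 [0.5254 0.1244 0.1132] [525.7 126.9] [30.9 33.5] 16.48
0.13 0.145 75 [0.4947 0.1189 0.1379] [494.8 119.2] [ 4.8 12. ] 14.58
(array([  0,   0,   0,   1,  34,   5,   0,  27, 119,   8, 555, 580,   0,
         0,   0,   0,   0,   0,   0,   0,   0,   0,   0,  42,  33]), array([0.09 , 0.092, 0.094, 0.096, 0.098, 0.1  , 0.102, 0.104, 0.106,
       0.108, 0.11 , 0.112, 0.114, 0.116, 0.118, 0.12 , 0.122, 0.124,
       0.126, 0.128, 0.13 , 0.132, 0.134, 0.136, 0.138, 0.14 ]))
```

View pics/w2.png

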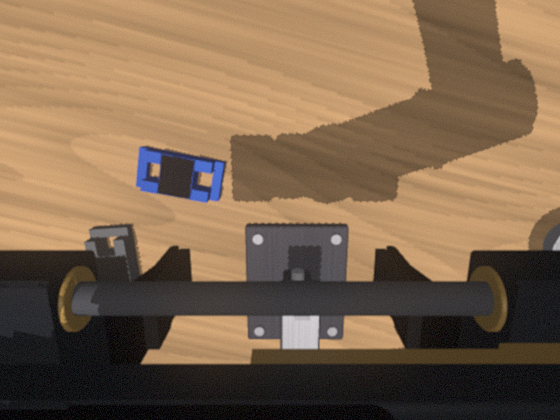

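The foot measures 149×120 mm, centred at (525,127) at 13.9°; the home level is about 0.111. I'll take one better-centred look, measured numerically, for both hooks.

Request:
apply_moves([
  [[0, 0, 0], [0, 0.015, 0.045], -1],
  [[0, 0, 0], [0, 0.017, 0.09], -1],
  [[0, 0, 0], [0, 0.017, 0.13], -1],
  [[0, 0, 0], [0, 0.017, 0.13], -1],
  [[0, 0, 0], [0, 0.017, 0.13], -1],
])

```text
time_s: 3.0
ee_pos: [0.5303, 0.126, 0.2554]
ee_rot: [2.856, 1.566, 3.098]
ft_force: [-1.6, 0.6, -0.2]
width: 0.087
```

Run:
```python
from h import *
print(manip.read_state()['time_s'],tool().round(3))
im,d,P=snap('wrist','w3')
z=P[...,2]; c=np.hypot(P[...,0]-.526,P[...,1]-.127); u=(P[...,:2]-[.526,.127])@[.971,.240]
def st(k,m):
    q=P[m&np.isfinite(z)]
    if len(q)>10:
        r=cv2.minAreaRect((q[:,:2]*1000).astype(np.float32));print(k,len(q),np.median(q,axis=0).round(4),np.round(r[0],1),np.round(r[1],1),round(r[2],2))
st('foot',(z>.008)&(z<.016)&(c<.105)); st('plate',(z>.109)&(z<.115)&(abs(u)<.027));st('tipn',(z>.134)&(z<.145)&(u<0)&(c<.07));st('tipp',(z>.134)&(z<.145)&(u>0)&(c<.07)); st('heads',(z>.1)&(z<.109)&(c<.07))
print(np.histogram(z[np.isfinite(z)&(c<.07)],np.arange(.096,.142,.002)))
goal((.552,-.0865,.13),107.5)
```

```text
3.0 [[-0.005 -0.239  0.971  0.53 ]
 [ 0.     0.971  0.239  0.126]
 [-1.     0.001 -0.005  0.255]
 [ 0.     0.     0.     1.   ]]
foot 9618 [0.5076 0.1136 0.0126] [525.2 126.9] [148.6 120.4] 13.79
plate 2249 [0.5251 0.1269 0.1121] [525.2 127.1] [49.1 33.5] 13.21
tipn 144 [0.494  0.1193 0.1377] [494.  119.3] [ 5.8 12.1] 13.09
tipp 109 [0.5566 0.1346 0.1378] [557.  134.9] [ 4.5 12.8] 13.35
heads 2022 [0.5017 0.1247 0.107 ] [525.8 127.1] [95.9 38. ] 13.82
(array([   0,    0,    0,    3,  164, 1688,  185, 1009, 1265,   13,   17,
         16,   20,   15,   43,   44,   43,   50,   42,   33,  119,  100]), array([0.096, 0.098, 0.1  , 0.102, 0.104, 0.106, 0.108, 0.11 , 0.112,
       0.114, 0.116, 0.118, 0.12 , 0.122, 0.124, 0.126, 0.128, 0.13 ,
       0.132, 0.134, 0.136, 0.138, 0.14 ]))
turn [-3.64 -0.22 -0.1 ] shift [ 0.1259 -0.2119 -0.0287]
```

View pics/w3.png

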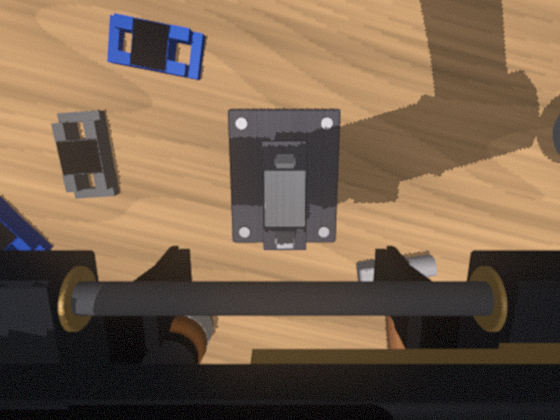

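Clear view of the stand, plate centred near pixel (285,198). Stand centre is (525.4,127.0) at 13.7°, and home z is about 0.111. Moving to the pad.

Request:
apply_moves([
  [[0, 0, 0], [0, -0.045, 0], -1],
  [[-1, 0, 0], [0, -0.09, -0.01], -1],
  [[-2, 0, 0], [0, -0.135, -0.02], -1],
  [[-3.6, 0, 0], [0.02, -0.175, -0.0287], -1],
  [[-3.6, 0, 0], [0.05, -0.205, -0.0287], -1],
  [[-3.6, -0.2, -0.1], [0.09, -0.212, -0.0287], -1],
  [[-3.6, -0.2, -0.1], [0.126, -0.212, -0.0287], -1],
  [[-3.6, -0.2, -0.1], [0.126, -0.212, -0.0287], -1],
])

```text
time_s: 3.85
ee_pos: [0.547, -0.0877, 0.1257]
ee_rot: [2.838, 1.56, 3.14]
ft_force: [0.1, 0.5, -1.5]
width: 0.087
```

Run:
```python
from h import *
print(tool().round(4)); 
im,d,P=snap('wrist','w4')
z=P[...,2];m=np.isfinite(z)&(z>.022)&(z<.04)&(np.hypot(P[...,0]-.553,P[...,1]+.087)<.07)
q=P[m];print(len(q));r=cv2.minAreaRect((q[:,:2]*1000).astype(np.float32));print(r)
goal((.552,-.0865,.03),107.5)
```

```text
[[-0.0113 -0.2975  0.9547  0.547 ]
 [ 0.      0.9547  0.2975 -0.0877]
 [-0.9999  0.0034 -0.0107  0.1257]
 [ 0.      0.      0.      1.    ]]
4528
((551.996826171875, -86.36163330078125), (72.6014404296875, 44.1512451171875), 17.49989128112793)
turn [-0.08 -0.29 -0.04] shift [0.0989 0.0001 0.0029]
```

Request:
apply_moves([
  [[0, -0.4, 0], [0.04, 0, 0.003], -1],
  [[0, -0.4, 0], [0.075, 0, 0.003], -1],
  [[0, -0.4, 0], [0.094, 0, 0.003], -1],
  [[0, -0.4, 0], [0.094, 0, 0.003], -1],
  [[0, -0.4, 0], [0.094, 0, 0.003], -1],
])

```text
time_s: 4.4
ee_pos: [0.5539, -0.0864, 0.0374]
ee_rot: [-0.113, 1.565, 0.192]
ft_force: [-0.3, -0.1, 0.5]
width: 0.087
```

Run:
```python
from h import *
print(manip.read_state()['qvel'].round(4),tool().round(4)); goal((.552,-.0864,.03),107.5)
```

```text
[-0.0014 -0.0167  0.0113  0.0007  0.0069 -0.0012] [[ 5.700e-03 -3.006e-01  9.537e-01  5.539e-01]
 [ 1.100e-03  9.537e-01  3.006e-01 -8.640e-02]
 [-1.000e+00 -7.000e-04  5.800e-03  3.740e-02]
 [ 0.000e+00  0.000e+00  0.000e+00  1.000e+00]]
turn [-0.01  0.33  0.04] shift [ 0.0074  0.0005 -0.0019]
```

Request:
apply_moves([
  [[0, 0.3, 0], [0.0074, 0, -0.002], -1],
  [[0, 0.3, 0], [0.0074, 0, -0.002], -1],
  [[0, 0.3, 0], [0.0074, 0, -0.002], -1],
])

```text
time_s: 4.7
ee_pos: [0.5526, -0.0869, 0.031]
ee_rot: [-0.44, 1.568, -0.135]
ft_force: [0.1, 0.4, -0.2]
width: 0.0872
```

Run:
```python
from h import *
print(manip.read_state()['qvel'].round(4)); goal((.552,-.0864,.03),107.5)
```

```text
[-0.001   0.0048 -0.0025 -0.0014  0.0007 -0.0015]
turn [0.01 0.13 0.06] shift [ 0.001   0.0006 -0.0005]
```

Close the gripper.

Request:
apply_moves([
  [[0, 0, 0], [0.0005, 0.0005, -0.0005], 1],
  [[0, 0, 0], [0.0005, 0.0005, -0.0005], 1],
  [[0, 0, 0], [0.0005, 0.0005, -0.0005], 1],
  [[0, 0, 0], [0.0005, 0.0005, -0.0005], 1],
  [[0, 0, 0], [0.0005, 0.0005, -0.0005], 1],
  [[0, 0, 0], [0.0005, 0.0005, -0.0005], 1],
  [[0, 0, 0], [0.0005, 0.0005, -0.0005], 1],
  [[0, 0, 0], [0.0005, 0.0005, -0.0005], 1],
], grip_force=35)

```text
time_s: 5.5
ee_pos: [0.552, -0.0865, 0.0305]
ee_rot: [-0.444, 1.568, -0.139]
ft_force: [-0.2, -0.0, -0.4]
width: 0.0425
```

Run:
```python
from h import *
print(manip.read_state()['qvel'].round(4),tool().round(4))
```

```text
[-0.0013  0.0003  0.     -0.0007  0.0012  0.0012] [[ 2.500e-03 -3.009e-01  9.537e-01  5.520e-01]
 [-3.000e-04  9.537e-01  3.009e-01 -8.650e-02]
 [-1.000e+00 -1.100e-03  2.200e-03  3.050e-02]
 [ 0.000e+00  0.000e+00  0.000e+00  1.000e+00]]
```

Request:
apply_moves([
  [[0, 0, 0], [-0.02, 0, 0], 1],
  [[0, 0, 0], [-0.06, 0, 0], 1],
  [[0, 0, 0], [-0.1, 0, 0], 1],
  [[0, 0, 0], [-0.14, 0, 0], 1],
  [[0, 0, 0], [-0.18, 0.02, 0], 1],
  [[0, 0, 0], [-0.19, 0.05, 0.01], 1],
  [[1, 0, 0], [-0.19, 0.09, 0.02], 1],
  [[2, 0, 0], [-0.19, 0.13, 0.03], 1],
  [[3, 0, 0], [-0.19, 0.17, 0.035], 1],
  [[3.8, 0, 0], [-0.19, 0.2, 0.038], 1],
  [[3.8, 0, 0], [-0.19, 0.2115, 0.0387], 1],
  [[3.8, 0, 0], [-0.19, 0.2115, 0.0387], 1],
])

```text
time_s: 6.7
ee_pos: [0.5243, 0.1279, 0.2201]
ee_rot: [-0.526, 1.569, -0.284]
ft_force: [-0.1, -0.7, -0.8]
width: 0.0425
```

Run:
```python
from h import *
s=manip.read_state();print(s['ft_force'],s['width'])
im,d,P=snap('wrist','w5')
T=tool(); q=(P-T[:3,3])@T[:3,:3]  # tool coords
x=q[...,0]; m=np.isfinite(x)&(x>0)&(x<.035)&(abs(q[...,1])<.023)&(abs(q[...,2])<.06)
print('pad z ext',np.percentile(q[m][:,2],[0,1,5,50]),'y',np.percentile(q[m][:,1],[1,99]),m.sum())
for a in np.arange(-.05,-.03,.002):
    k=m&(q[...,2]>a)&(q[...,2]<a+.002); print(round(a,3),k.sum(),np.median(x[k]).round(4) if k.any() else '')
goal((.5253,.1269,.20),103.7)
```

```text
[-0.13625129 -0.66142069 -0.79587251] 0.04252352927009597
pad z ext [-0.04622151 -0.04594009 -0.04473157 -0.01604946] y [-0.02044514  0.02246963] 11689
-0.05 0 
-0.048 62 0.0221
-0.046 679 0.0164
-0.044 378 0.0158
-0.042 371 0.0156
-0.04 365 0.0157
-0.038 392 0.0156
-0.036 552 0.0045
-0.034 240 0.0018
-0.032 267 0.0017
-0.03 238 0.0018
turn [0.07 0.08 0.07] shift [ 0.0201 -0.0002  0.0008]
```

View pics/w5.png

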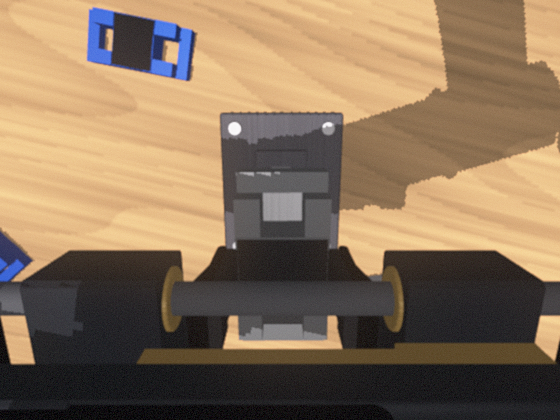

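Pad is in hand with its end at tool z −46 mm, so it is centred. Lining up, then lowering to just above the hook tips.

Request:
apply_moves([
  [[0, 0, 0], [0.01, 0, 0.0008], 1],
  [[0, 0, 0], [0.025, 0, 0.0008], 1],
  [[0, 0, 0], [0.038, 0, 0.0008], 1],
  [[0, 0, 0], [0.038, 0, 0.0008], 1],
  [[0, 0, 0], [0.038, 0, 0.0008], 1],
  [[0, 0, 0], [0.038, 0, 0.0008], 1],
], grip_force=45)

```text
time_s: 7.35
ee_pos: [0.5259, 0.1266, 0.1827]
ee_rot: [-0.413, 1.568, -0.173]
ft_force: [0.8, 0.1, -1.0]
width: 0.0422
```

```bash
cat > st.py <<'E'
from h import *
s=manip.read_state();print(s['time_s'],'F',s['ft_force'].round(2),'M',s['torque'].round(2),'w',s['width'].round(4),'pos',s['ee_pos'].round(4)); goal((.5253,.1269,.1415),103.7)
E
python3 st.py
python3 - <<'E'
from h import *
im,d,P=snap('wrist','w6');T=tool();q=(P-T[:3,3])@T[:3,:3];z=P[...,2]
c=(P[...,:2]-[.5253,.127])@[.9716,.2368]
for k,m in(('tip-',(z>.12)&(z<.1365)&(c<-.027)&(c>-.04)),('padtop',(q[...,0]>-.002)&(q[...,0]<.006)&(q[...,2]>-.037)&(q[...,2]<-.008)&(abs(q[...,1])<.03)),('bar',(q[...,0]>.012)&(q[...,0]<.02)&(q[...,2]<-.037)&(q[...,2]>-.047))):
    a=q[m&np.isfinite(z)]; print(k,len(a),*( [a.min(0).round(4),a.max(0).round(4),np.median(a,axis=0).round(4)] if len(a) else []))
cv2.imwrite('pics/w6c.png',cv2.resize(im[140:360,180:390,::-1],None,fx=2.7,fy=2.7,interpolation=cv2.INTER_CUBIC))
E
```

```text
tip- 0
padtop 4349 [-0.0019 -0.0298 -0.0363] [ 0.006   0.0299 -0.008 ] [ 0.0017 -0.0003 -0.0179]
bar 1819 [ 0.0138 -0.0221 -0.0462] [ 0.02    0.0218 -0.037 ] [ 0.0158  0.0001 -0.0419]Traceback (most recent call last):
  File "st.py", line 2, in <module>
    s=manip.read_state();print(s['time_s'],'F',s['ft_force'].round(2),'M',s['torque'].round(2),'w',s['width'].round(4),'pos',s['ee_pos'].round(4)); goal((.5253,.1269,.1415),103.7)
                                                                                                   ^^^^^^^^^^^^^^^^
AttributeError: 'float' object has no attribute 'round'
```

View pics/w6c.png

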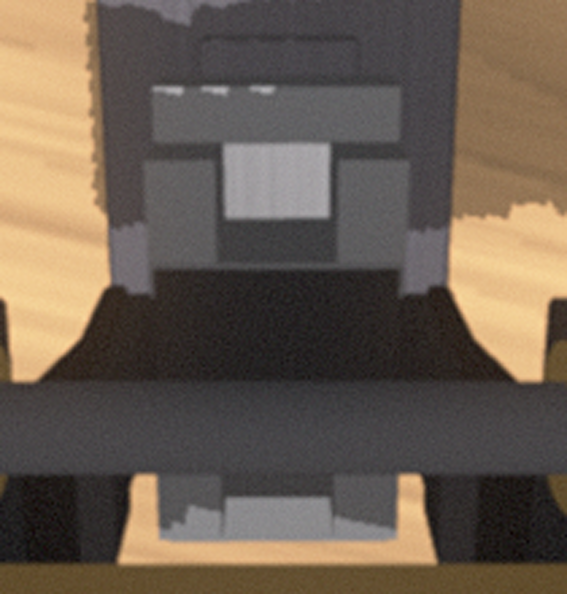

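The crop shows the pad over the head: the plate shows centrally in the window, and the bar spans y −22.1 to 21.8 mm, so it is centred. Starting the descent.

```bash
sed -i "s/s\['width'\].round(4)/round(s['width'],4)/" st.py; python3 st.py
```

```text
7.4 F [-0.5   0.17 -1.  ] M [ 0.01 -0.04 -0.  ] w 0.0422 pos [0.5259 0.1268 0.1828]
turn [0.05 0.17 0.05] shift [ 0.0413  0.0002 -0.0007]
```

Request:
apply_moves([
  [[0, 0.15, 0], [0.004, 0, -0.0007], 1],
  [[0, 0.15, 0], [0.008, 0, -0.0007], 1],
  [[0, 0.15, 0], [0.012, 0, -0.0007], 1],
  [[0, 0.15, 0], [0.014, 0, -0.0007], 1],
  [[0, 0.15, 0], [0.016, 0, -0.0007], 1],
  [[0, 0.15, 0], [0.016, 0, -0.0007], 1],
])

```text
time_s: 8.0
ee_pos: [0.5251, 0.1266, 0.1664]
ee_rot: [-1.855, 1.57, -1.615]
ft_force: [0.4, -0.1, -1.7]
width: 0.042
```

```bash
python3 st.py
```

```text
8.0 F [ 0.37 -0.13 -1.68] M [ 0.   -0.01 -0.01] w 0.042 pos [0.5251 0.1266 0.1664]
turn [ 0.05 -0.02  0.06] shift [0.0249 0.0003 0.0003]
```

Request:
apply_moves([
  [[0, 0, 0], [0.001, 0.0003, 0.0003], 1],
  [[0, 0, 0], [0.002, 0.0003, 0.0003], 1],
  [[0, 0, 0], [0.003, 0.0003, 0.0003], 1],
  [[0, 0, 0], [0.003, 0.0003, 0.0003], 1],
])

```text
time_s: 8.4
ee_pos: [0.5254, 0.127, 0.1633]
ee_rot: [-1.771, 1.57, -1.531]
ft_force: [1.0, -0.5, -1.1]
width: 0.0419
```

Request:
apply_moves([
  [[0, 0, 0], [0.001, 0, 0], 1],
  [[0, 0, 0], [0.002, 0, 0], 1],
  [[0, 0, 0], [0.002, 0, 0], 1],
])

```text
time_s: 8.7
ee_pos: [0.5256, 0.1271, 0.1615]
ee_rot: [-1.16, 1.57, -0.92]
ft_force: [1.0, 0.1, -0.5]
width: 0.0417
```

Request:
apply_moves([
  [[0, 0, 0], [0.001, 0, 0], 1],
  [[0, 0, 0], [0.002, 0, 0], 1],
  [[0, 0, 0], [0.002, 0, 0], 1],
])

```text
time_s: 9.0
ee_pos: [0.5259, 0.1272, 0.1599]
ee_rot: [-0.669, 1.569, -0.429]
ft_force: [0.5, 0.4, 2.2]
width: 0.042
```

```bash
python3 st.py
```

```text
9.0 F [0.48 0.39 2.23] M [-0.   -0.05  0.  ] w 0.042 pos [0.5259 0.1272 0.1599]
turn [0.07 0.08 0.06] shift [ 0.0184 -0.0001 -0.0007]
```

Request:
apply_moves([
  [[0, 0, 0], [0.001, 0, -0.0005], 1],
  [[0, 0, 0], [0.002, 0, -0.0005], 1],
  [[0, 0, 0], [0.002, 0, -0.0005], 1],
])

```text
time_s: 9.3
ee_pos: [0.5258, 0.1272, 0.1583]
ee_rot: [-0.439, 1.568, -0.198]
ft_force: [0.3, 0.1, 3.8]
width: 0.0425
```

Request:
apply_moves([
  [[0, 0, 0], [0.001, 0, 0], 1],
  [[0, 0, 0], [0.002, 0, 0], 1],
  [[0, 0, 0], [0.002, 0, 0], 1],
])

```text
time_s: 9.6
ee_pos: [0.5264, 0.1273, 0.157]
ee_rot: [-0.301, 1.567, -0.06]
ft_force: [0.5, -1.1, 7.1]
width: 0.0419
```

```bash
python3 st.py
```

```text
9.6 F [ 0.53 -1.11  7.08] M [-0.04  0.07 -0.01] w 0.0419 pos [0.5264 0.1273 0.157 ]
turn [0.1  0.23 0.07] shift [ 0.0155 -0.0001 -0.0012]
```

Request:
apply_moves([
  [[0, 0.2, 0], [0.001, 0, -0.0012], 1],
  [[0, 0.2, 0], [0.002, 0, -0.0012], 1],
  [[0, 0.2, 0], [0.002, 0, -0.0012], 1],
])

```text
time_s: 9.9
ee_pos: [0.5259, 0.1272, 0.1559]
ee_rot: [-0.436, 1.568, -0.195]
ft_force: [0.7, -0.3, 4.0]
width: 0.0423
```

Request:
apply_moves([
  [[0, 0, 0], [0.001, 0, -0.0005], 1],
  [[0, 0, 0], [0.002, 0, -0.0005], 1],
  [[0, 0, 0], [0.002, 0, -0.0005], 1],
])

```text
time_s: 10.2
ee_pos: [0.5252, 0.1271, 0.1533]
ee_rot: [-0.554, 1.569, -0.312]
ft_force: [0.7, 0.1, 1.3]
width: 0.0419
```

```bash
python3 st.py
```

```text
10.2 F [0.72 0.05 1.32] M [ 0.1  -0.22 -0.02] w 0.0419 pos [0.5252 0.1271 0.1533]
turn [0.11 0.1  0.06] shift [ 0.0118 -0.0002  0.0001]
```

Request:
apply_moves([
  [[0, 0.1, 0], [0.001, 0, 0], 1],
  [[0, 0.1, 0], [0.002, 0, 0], 1],
  [[0, 0.1, 0], [0.003, 0, 0], 1],
  [[0, 0.1, 0], [0.003, 0, 0], 1],
])

```text
time_s: 10.6
ee_pos: [0.525, 0.1271, 0.1498]
ee_rot: [-2.13, 1.57, -1.889]
ft_force: [0.6, 0.1, 1.3]
width: 0.0421
```

Request:
apply_moves([
  [[0, 0, 0], [0.001, 0, 0], 1],
  [[0, 0, 0], [0.002, 0, 0], 1],
  [[0, 0, 0], [0.003, 0, 0], 1],
  [[0, 0, 0], [0.003, 0, 0], 1],
])

```text
time_s: 11.0
ee_pos: [0.525, 0.127, 0.1466]
ee_rot: [-2.243, 1.57, -2.002]
ft_force: [0.7, 0.3, 0.4]
width: 0.0417
```

```bash
python3 st.py
```

```text
11.0 F [0.72 0.29 0.39] M [ 0.15 -0.38  0.01] w 0.0417 pos [0.525  0.127  0.1466]
turn [ 0.1  -0.05  0.06] shift [ 0.0051 -0.0002  0.0003]
```

Request:
apply_moves([
  [[0, 0, 0], [0.001, 0, 0], 1],
  [[0, 0, 0], [0.002, 0, 0], 1],
  [[0, 0, 0], [0.002, 0, 0], 1],
])

```text
time_s: 11.3
ee_pos: [0.5249, 0.127, 0.1444]
ee_rot: [-2.393, 1.569, -2.152]
ft_force: [0.7, 0.3, 1.6]
width: 0.0418
```

Request:
apply_moves([
  [[0, 0, 0], [0.001, 0, 0], 1],
  [[0, 0, 0], [0.0015, 0, 0], 1],
  [[0, 0, 0], [0.0015, 0, 0], 1],
])

```text
time_s: 11.6
ee_pos: [0.5248, 0.127, 0.1425]
ee_rot: [-2.561, 1.569, -2.321]
ft_force: [1.6, 0.9, 0.5]
width: 0.0417
```

```bash
python3 st.py
```

```text
11.6 F [1.64 0.9  0.53] M [ 0.13 -0.57  0.03] w 0.0417 pos [0.5248 0.127  0.1425]
turn [ 0.09 -0.07  0.05] shift [ 0.001  -0.0002  0.0005]
```

Request:
apply_moves([
  [[0, 0, 0], [0.0007, 0, 0.0003], 1],
  [[0, 0, 0], [0.0012, 0, 0.0003], 1],
  [[0, 0, 0], [0.0012, 0, 0.0003], 1],
])

```text
time_s: 11.9
ee_pos: [0.5252, 0.1272, 0.1411]
ee_rot: [-2.564, 1.569, -2.323]
ft_force: [1.4, 1.0, -2.3]
width: 0.042
```

Request:
apply_moves([
  [[0, 0, 0], [0.0007, 0, 0.0003], 1],
  [[0, 0, 0], [0.0012, 0, 0.0003], 1],
  [[0, 0, 0], [0.0012, 0, 0.0003], 1],
])

```text
time_s: 12.2
ee_pos: [0.5253, 0.1272, 0.1405]
ee_rot: [-2.543, 1.569, -2.302]
ft_force: [-1.5, 1.2, 4.3]
width: 0.0418
```

```bash
python3 st.py
```

```text
12.2 F [-1.47  1.18  4.32] M [ 0.13  0.23 -0.01] w 0.0418 pos [0.5253 0.1272 0.1405]
turn [ 0.09 -0.08  0.05] shift [-0.001  -0.0003 -0.0001]
```

Drop to −2.3 N, then the plate takes load, which is consistent with the click. I'll press a little further, staying well under 28 N.

Request:
apply_moves([
  [[0, 0, 0], [0.0007, 0, 0], 1],
  [[0, 0, 0], [0.0013, 0, 0], 1],
  [[0, 0, 0], [0.0013, 0, 0], 1],
])

```text
time_s: 12.5
ee_pos: [0.5253, 0.1272, 0.1401]
ee_rot: [-2.303, 1.569, -2.062]
ft_force: [-1.1, 1.2, 7.1]
width: 0.042
```

Request:
apply_moves([
  [[0, 0, 0], [0.0007, 0, 0], 1],
  [[0, 0, 0], [0.0014, 0, 0], 1],
  [[0, 0, 0], [0.0014, 0, 0], 1],
])

```text
time_s: 12.8
ee_pos: [0.5253, 0.1272, 0.1397]
ee_rot: [-1.973, 1.569, -1.732]
ft_force: [-2.5, 0.8, 7.4]
width: 0.042
```

```bash
python3 st.py
python3 - <<'E'
from h import *
im,d,P=snap('wrist','w7'); cv2.imwrite('pics/w7c.png',cv2.resize(im[140:360,180:390,::-1],None,fx=2.7,fy=2.7,interpolation=cv2.INTER_CUBIC))
E
```

```text
12.8 F [-2.54  0.84  7.45] M [ 0.17  0.55 -0.07] w 0.042 pos [0.5253 0.1272 0.1397]
turn [ 0.13 -0.03  0.07] shift [-0.0018 -0.0003 -0.0001]
```

View pics/w7c.png

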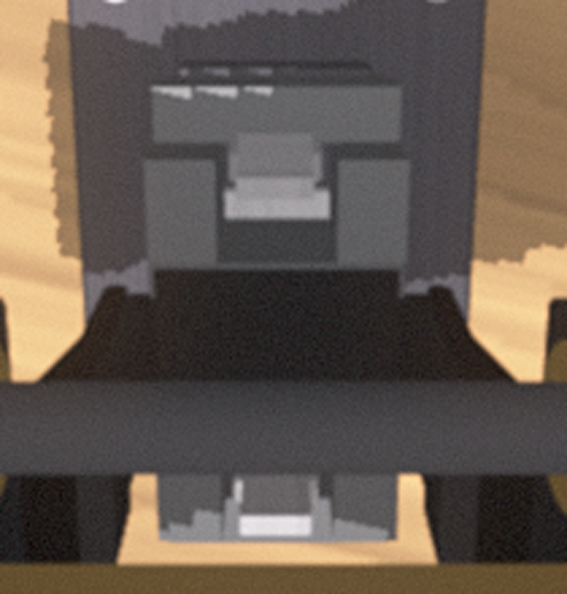

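```bash
cat > hk.py <<'E'
from h import *
import sys
Z=np.load(sys.argv[1]+'.npz');P=Z['P'];z=P[...,2];e=np.array([.9715,.237]);n=np.array([-.237,.9715])
D=P[...,:2]-[.5253,.127];u=D@e*1000;v=D@n*1000
for s in(-1,1):
  for lo,hi in((.122,.127),(.127,.131),(.131,.135),(.135,.141)):
    m=np.isfinite(z)&(abs(v)<8.5)&(s*u>20)&(s*u<50)&(z>lo)&(z<hi)
    if m.sum()>5: print(s,lo,hi,m.sum(),np.percentile(s*u[m],[2,50,98]).round(1),'v',np.percentile(v[m],[2,98]).round(1),'z',np.median(z[m]).round(4))
E
for i in w3 w7; do echo $i; python3 hk.py $i; done
```

```text
w3
-1 0.122 0.127 29 [29.4 32.4 37.9] v [-7.8  7.9] z 0.1256
-1 0.127 0.131 51 [36.  37.4 38.2] v [-6.2  6.2] z 0.1291
-1 0.131 0.135 48 [34.3 35.6 36.9] v [-6.1  6.1] z 0.133
-1 0.135 0.141 135 [29.4 31.8 34.7] v [-6.1  5.9] z 0.1378
1 0.122 0.127 56 [30.4 31.  35.1] v [-8.1  7.7] z 0.1248
1 0.127 0.131 37 [30.4 30.9 38.4] v [-5.7  6. ] z 0.1295
1 0.131 0.135 32 [30.4 30.8 37.9] v [-6.3  5.8] z 0.1327
1 0.135 0.141 102 [30.5 32.2 34.7] v [-6.2  6.5] z 0.1378
w7
-1 0.122 0.127 731 [30.3 41.2 45.9] v [-8.2  8.1] z 0.1242
-1 0.127 0.131 152 [35.8 37.1 38.1] v [-6.5  6.1] z 0.1292
-1 0.131 0.135 159 [34.  35.4 36.8] v [-6.5  5.9] z 0.133
-1 0.135 0.141 392 [29.  32.  34.6] v [-6.3  6.3] z 0.1378
1 0.122 0.127 304 [30.4 36.2 46.4] v [-8.1  8.1] z 0.1244
1 0.127 0.131 108 [30.1 31.  31.7] v [-6.2  6.3] z 0.1288
1 0.131 0.135 111 [30.2 30.9 31.7] v [-6.1  6.1] z 0.133
1 0.135 0.141 283 [30.3 31.9 35. ] v [-6.4  6. ] z 0.1379
```

Both hooks are back at their free positions (tip u 29–35 mm, as before), and the bar tops at 0.124 lie under the barbs. I'll ease off, release and retreat.

Request:
apply_moves([
  [[0, 0, 0], [0, 0, 0], 1],
  [[0, 0, 0], [0, 0, 0], 0.3],
  [[0, 0, 0], [0, 0, 0], -0.3],
  [[0, 0, 0], [0, 0, 0], -1],
  [[0, 0, 0], [0, 0, 0], -1],
  [[0, 0, 0], [0, 0, 0], -1],
  [[0, 0, 0], [0, 0, 0], -1],
  [[0, 0, 0], [0, 0, 0], -1],
])

```text
time_s: 13.65
ee_pos: [0.5252, 0.1271, 0.1396]
ee_rot: [-2.192, 1.569, -1.95]
ft_force: [-0.1, 0.4, 0.8]
width: 0.0815
```

```bash
python3 st.py
```

```text
13.65 F [-0.08  0.42  0.84] M [0.04 0.04 0.02] w 0.0815 pos [0.5252 0.1271 0.1396]
turn [ 0.13 -0.05  0.08] shift [-0.0019 -0.0002  0.    ]
```

Request:
apply_moves([
  [[0, 0, 0], [-0.01, 0, 0], -1],
  [[0, 0, 0], [-0.03, 0, 0], -1],
  [[0, 0, 0], [-0.07, 0, 0], -1],
  [[0, 0, 0], [-0.11, 0, 0], -1],
  [[0, 0, 0], [-0.12, 0, 0], -1],
  [[0, 0, 0], [-0.12, 0, 0], -1],
  [[0, 0, 0], [-0.12, 0, 0], -1],
])

```text
time_s: 14.35
ee_pos: [0.5245, 0.1271, 0.2587]
ee_rot: [-2.769, 1.568, -2.528]
ft_force: [-0.4, 0.9, 0.6]
width: 0.0871
```

```bash
python3 st.py
python3 - <<'E'
from h import *
im,d,P=snap('wrist','w8'); z=P[...,2]
c=np.hypot(P[...,0]-.5253,P[...,1]-.127)
e=np.array([.9715,.237]);u=(P[...,:2]-[.5253,.127])@e*1000;v=(P[...,:2]-[.5253,.127])@[-.237,.9715]*1000
q=P[np.isfinite(z)&(z>.117)&(c<.06)];r=cv2.minAreaRect((q[:,:2]*1000).astype(np.float32));print(r)
for s in(-1,1):
  m=np.isfinite(z)&(s*u>37)&(s*u<45)&(abs(v)>11)&(abs(v)<21)&(z>.115);print('bar z',s,np.median(z[m]).round(4))
  m=np.isfinite(z)&(s*u>5)&(s*u<16)&(abs(v)<20)&(z>.13);print('top z',s,np.median(z[m]).round(4))
snap('scene','s8')
cv2.imwrite('pics/w8c.png',np.hstack([cv2.resize(im[70:280,180:390,::-1],(400,400)),cv2.resize(cv2.imread('pics/s8.png')[130:230,250:350],(400,400))]))
E
python3 hk.py w8
```

```text
14.35 F [-0.36  0.89  0.64] M [ 0.02 -0.01 -0.04] w 0.0871 pos [0.5245 0.1271 0.2587]
turn [ 0.11 -0.15  0.06] shift [ 0.1172 -0.0003  0.001 ]
((525.1859741210938, 126.93966674804688), (92.17066955566406, 111.72434997558594), 13.769881248474121)
bar z -1 0.1252
top z -1 0.1394
bar z 1 0.1251
top z 1 0.1394
-1 0.122 0.127 264 [30.6 41.1 45.7] v [-8.2  8.5] z 0.1252
-1 0.127 0.131 52 [36.1 37.4 42.6] v [-8.   6.1] z 0.1293
-1 0.131 0.135 48 [34.3 35.5 36.4] v [-6.4  6. ] z 0.133
-1 0.135 0.141 131 [29.5 31.9 34.6] v [-6.3  5.9] z 0.1379
1 0.122 0.127 198 [30.5 41.4 45.7] v [-7.8  8.4] z 0.1251
1 0.127 0.131 25 [30.5 30.8 31.7] v [-6.8  5.3] z 0.1283
1 0.131 0.135 42 [30.3 31.  37. ] v [-5.9  6.5] z 0.1331
1 0.135 0.141 93 [30.2 32.1 34.5] v [-5.8  6.4] z 0.1379
```

View pics/w8c.png

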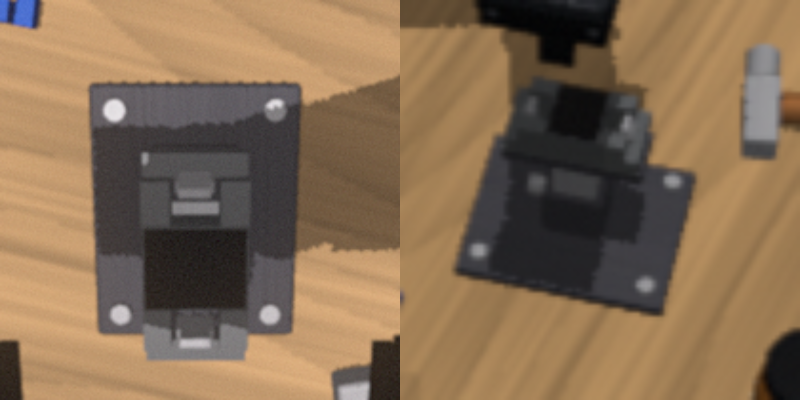

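```bash
python3 -c "
from plant import manip; print(manip.job_done())"
```

```text
the job is handed in; nothing more can be done
None
```

The grey heel pad is clicked onto the stand, released, and the job is handed in at about 14.5 s of the 54 s allowed. No verdict was reported.

- **Pressing force:** I lowered the pad in steps of 1–3 mm. The highest force I saw was about 7.5 N, well under 28 N. These are readings at the end of each move, so brief peaks between them were not logged.
- **The click:** the force peaked at about 7 N on the ramps, fell to about 1 N of rubbing, then dropped to −2.3 N before the plate took the load.
- **Final position:** the last camera check put the pad at (525, 127) mm, within about 0.5 mm of the stand's centre. Both end bars read the same height (125.1 and 125.2 mm) and both ends of the top read 139.4 mm, so it sits level. The underside is at about 111 mm, my estimate of the home level.
- **Hooks:** both tips are back where they stood before the pad went on, so they are upright.
- **Gripper:** it is open and about 120 mm above where it let go.

I could not read the lift plate's travel directly. It is inferred from the heights, which are only good to about 2 mm. I did not re-measure the other bench items, but no move touched or came near them.

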